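Fill the truffle jar and snap its lid on

ROBOT

A 6-joint arm with a two-finger parallel gripper is mounted at the origin on the work surface. World frame = base frame: x ahead of the robot, y to its left, z up, the work surface at z = 0. Lengths are in mm, angles in rad, forces in N, time in s.
With the tool pointing down it reaches from about 300 to 850 mm from the base axis. Payload 5.4 kg.
Tool frame: the origin (TCP) lies between the finger pads; the fingertips stand 11 mm ahead of it and the grasp point (between the pads) lies 8 mm behind it; z points along the fingers, y is the line along which they close (so a half turn about z gives the same grasp; the last joint's range is limited). The gripper opens to 85 mm and grips with 20 to 120 N. Pads are 22 mm wide; open, the fingers measure 114 mm over their backs; the gripper's body (76 mm by 85 mm) begins 54 mm behind the grasp point. The pads swing forward as they close: fully open they stand 13 mm farther back than shut.
Start: joints at [-1.554, 0.158, 1.597, -0, 1.386, -0.21], TCP at [129.272, -560.263, 242.299] pointing down, gripper open.
Joint ranges: [-2.91, 2.91], [-0.94, 2.29], [0.18, 2.7], [-1.29, 4.43], [0.17, 2.64], [-3, 3]. Speed limits (rad/s): [2.57, 2.57, 3.14, 3.14, 3.14, 3.14].

INTERFACE

Orientations are given as a unit quaternion [w, x, y, z].
In Python, from bench import r, cams gives the robot as it stands.
- The arm moves only by the shell command python3 -m jog 'ROWS' [FORCE]. ROWS is JSON, a list of rows, each a list of 7 numbers: the opening, from 0 (shut) to 1 (fully open), then the shift along the tool's x, y, z normalised to -1 to 1, where 1 is 400 mm, then the turn, a rotation vector about the tool's x, y, z normalised to -1 to 1, where 1 is pi rad. In form: [[claw, dx, dy, dz, ax, ay, az], ...]. A call has 1 to 5 rows; each row is the pose to reach, as a shift and turn from the pose commanded when the call began, along the tool's axes at that moment, turning the shorter way round; what a row does not reach only later rows make up. A row lasts 1/8 s, in which the tool goes at most 62.5 mm and 10.7 degrees, less where a joint would pass 70% of its speed; a pose out of reach is approached as far as the arm can. A call with a number of a shift or a turn outside -1 to 1 is refused whole. A call with a gripper value outside its range is refused whole. The fingers move at their own pace and stop on an object; FORCE is the grip in N (left out, the last holds). Time passes only in rows, so rows that repeat a pose let the fingers close. It gives the time, the measured TCP pose, the force, the opening and the grip force at its end, in the units of the state.
- r.read_state(): the state, without advancing time (a new reading comes with each control period).
- cams.read_camera(name): name is "side" or "top"; returns (picture, depth): 480x640x3 uint8, red, green, blue; 480x640 float32, mm along the optical axis (not along the pixel's ray), 0 where there is no reading.
- cams.get_calibration(name): a dict with "fx", "fy", "cx", "cy" (pixels), "extrinsics" (4x4, takes a point from camera to world coordinates). Camera axes: x right, y up, looking along -z (the intrinsics and any distortion apply to the point x, -y, -z); pixel columns grow to the right and rows downward; lengths in mm; the calibration is good to about 2 mm. A picture is of the moment at which its call begins. get_calibration takes no time and is no camera call.
- r.finish_job(): hands the job in; it is judged then, once.
The state is a dict: "time": time; "joint_positions": joint angles; "qd": joint speeds; "tau": joint torques, N m; "tool_pos": TCP position; "tcp_rot": TCP orientation; "contact_force": force on the tool from outside, world axes, zero at the start; "torque": the same for the moment, N m; "gripper_width": opening from 0.0 (shut) to 1.0 (fully open); "gripper_force": force on a finger pad.
Only numpy, scipy, OpenCV 4.12 (cv2) and the standard library are available. Lean on these libraries where they do the work, as an engineer would, in place of code of your own. Each camera call takes 0.05 s, during which the arm holds its last target. There are 200 camera calls.

TASK

Pour all six truffles from the steel scoop into the open white jar and stand the scoop back upright on the counter. Then press the wooden lid with the round knob straight down onto the jar until it clicks, and keep pressing after the click: finish with the lid fully home and the gripper still pushing firmly down on it (about 10 N), neither letting go nor backing off. Leave the other things on the counter where they are.

Things in the scene. Friction and masses are not known exactly. Their poses are not given: they have to be found in the camera images.
- jar_mouth (a point): centre of the mouth of the open white stoneware jar, level with its rounded rim, 95 mm above the counter; z up. Neck 70 mm outside, 64 mm inside, 27 mm tall; body 86 mm across; inner floor 84 mm below the rim
- jar: the same jar, fixed to a round steel stand (116 mm across, 6 mm thick); origin on its axis at counter height, z up. Four steel spring nubs (7 mm balls, 4 mm proud) stand round the outside of the neck, centres 7.5 mm below the rim; the lid's bead must be pushed past them
- scoop_grip (a point): middle of the steel scoop's handle, the place to grip, 32 mm above the scoop's underside. +x from handle to spout, y across, z up out of the open top. Handle: straight bar along x, 14 mm wide (y), 20 mm tall (z), 86 mm long. The scoop stands level with six truffles in it; the trough's back wall begins 41 mm ahead (+x) of this point
- scoop_lip (a point): middle of the spout's pouring lip, 153 mm ahead (+x) of scoop_grip and 12 mm below it; same axes
- scoop: the same scoop, about 0.12 kg; origin under the middle of the trough floor, 80 mm ahead (+x) of scoop_grip. Trough 46 mm wide inside, 52 mm outside, walls 36 mm high; flat floor 72 mm long, 3 mm thick, then a 41 mm ramp rising at 25 degrees to the open spout: tipped slowly spout-down the truffles roll out from about 30 degrees on, 50 to 55 empties it
- lid_knob (a point): centre of the upright round knob on the wooden snap lid: knob 26 mm across, 32 mm tall; this point is 16 mm above the lid's top face, 36 mm above the underside of its skirt; z up. With the lid fully home on the jar it is 20 mm above jar_mouth; the lid first meets the nubs about 10 mm higher
- lid: the same lid, about 0.11 kg; origin at the middle of the skirt's underside. 88 mm across; an inner bead (74 mm clear) at the foot of the skirt passes the neck with 2 mm to spare all round. The nubs resist with up to about 8 to 15 N, then it clicks past and the push drops until the lid stops on the rim
- truffle0_center (a point): centre of a chocolate truffle, a ball 20 mm across, 10 g; it starts in the scoop and rolls freely
- truffle1_center (a point): centre of a chocolate truffle, a ball 20 mm across, 10 g; it starts in the scoop and rolls freely
- truffle2_center (a point): centre of a chocolate truffle, a ball 20 mm across, 10 g; it starts in the scoop and rolls freely
- truffle3_center (a point): centre of a chocolate truffle, a ball 20 mm across, 10 g; it starts in the scoop and rolls freely
- truffle4_center (a point): centre of a chocolate truffle, a ball 20 mm across, 10 g; it starts in the scoop and rolls freely
- truffle5_center (a point): centre of a chocolate truffle, a ball 20 mm across, 10 g; it starts in the scoop and rolls freely
- macaron: bystander: a single cream macaron, a disc 44 mm across and 23 mm high; origin under its middle
- spice_tin: bystander: a plain aluminium tin, 48 mm across, 75 mm high; origin under its middle
- nozzle: bystander: a steel piping nozzle, a cone 34 mm across the base, 45 mm high; origin under its middle
- bowl: bystander: a small white bowl, 90 mm across, 40 mm high; origin under its middle
- flat_lid_jar: bystander: a small closed glass jar with a flat wooden lid, 56 mm across, 60 mm high; origin under its middle
- spatula: bystander: a spatula about 240 mm long, lying flat; origin under its middle

How it is judged:
By the outcome, as a careful person would: the job done as asked, in the order asked, and still so for the second after the job is handed in, while the arm keeps its last pose, push and grip.
It also fails if it takes over 72 s, if anything falls off the work surface, if the arm or the gripper's body presses on something with over 40 N, if the wrist force passes 120 N, or if a joint passes its speed limit or range.

## Working session

There is one attempt and no reset: what is moved stays moved. The work goes in short steps, Python scripts to look and compute and a shell command to move; the robot and the scene stay as the last step left them, time stands still between calls to the robot, and variables do not carry over. Pictures are saved under pics/ and viewed, at most 10 in all, crops included, and the job is handed in when it is done.

```bash
ls; mkdir -p pics; cat > h.py <<'E'
import numpy as np, cv2
from bench import r, cams
from scipy.spatial.transform import Rotation as R
def snap(n):
    p,d=cams.read_camera(n); return p,d,cams.get_calibration(n)
def cloud(d,c):
    v,u=np.mgrid[0:d.shape[0],0:d.shape[1]]
    P=np.stack([(u-c['cx'])/c['fx']*d,-(v-c['cy'])/c['fy']*d,-d],-1)
    E=np.array(c['extrinsics']); return P@E[:3,:3].T+E[:3,3]
def rel(target,cur=None,s=None):
    s=s or r.read_state(); q=np.array(s['tcp_rot']); T=R.from_quat(q[[1,2,3,0]])
    return T.inv().apply(np.array(target)-np.array(s['tool_pos']))/400
E
python3 - <<'E'
from h import *
s=r.read_state(); print(s['tool_pos'],s['tcp_rot'],s['contact_force'])
q=np.array(s['tcp_rot']);print(R.from_quat(q[[1,2,3,0]]).as_matrix().round(3))
for n in('top','side'):
    p,d,c=snap(n); cv2.imwrite(f'pics/{n}0.png',p[:,:,::-1]); np.save(f'{n}0.npy',cloud(d,c)); np.save(f'{n}0i.npy',p)
    print(n,{k:np.array(v).round(2).tolist() for k,v in c.items()})
E
```

```text
pics
[ 129.26390674 -559.68939561  241.29704807] [-9.46463857e-04  9.93577219e-01  1.13152132e-01  9.41517875e-05] [-0.57482497 -0.13583081 -0.07307846]
[[ 0.974  0.225 -0.   ]
 [ 0.225 -0.974  0.002]
 [ 0.    -0.002 -1.   ]]
top {'fx': 523.99, 'fy': 523.99, 'cx': 313.73, 'cy': 238.48, 'extrinsics': [[-0.03, 1.0, -0.03, 466.4], [-1.0, -0.03, -0.02, -1.94], [-0.02, 0.02, 1.0, 1099.97], [0.0, 0.0, 0.0, 1.0]]}
side {'fx': 446.39, 'fy': 446.39, 'cx': 316.16, 'cy': 239.53, 'extrinsics': [[-0.77, 0.46, -0.45, 74.2], [-0.64, -0.57, 0.51, 522.35], [-0.02, 0.68, 0.73, 827.44], [0.0, 0.0, 0.0, 1.0]]}
```

View pics/top0.png

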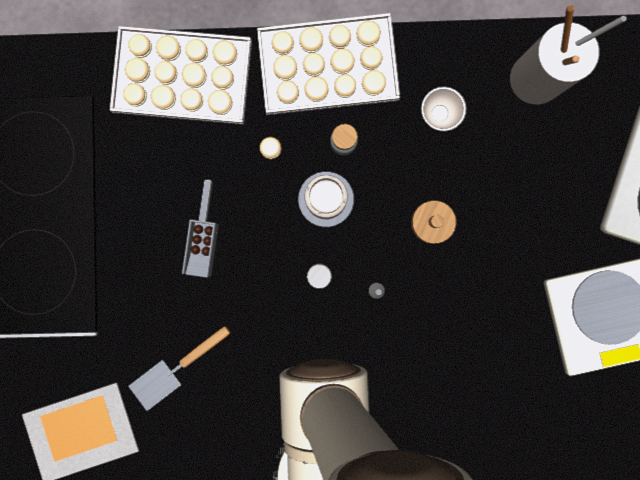

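View pics/side0.png

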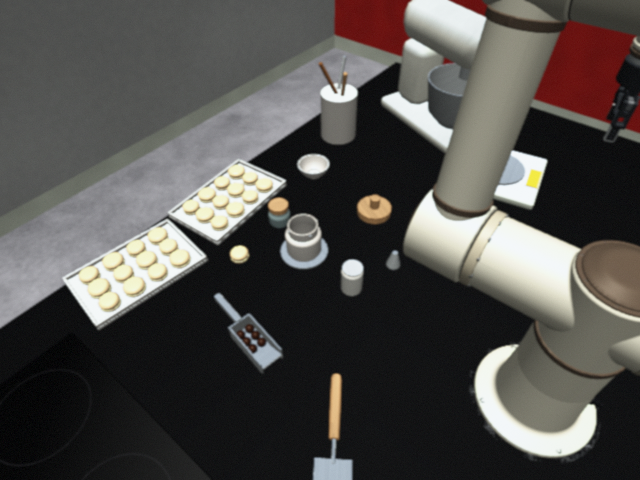

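The top view shows the scoop handle at (208,181)–(203,220) with its spout at (197,275). The jar is at (326,197) and the lid knob at (436,221). The tin (319,276), nozzle (377,291), glass jar (344,138), macaron (270,148) and bowl (443,109) are clear of them. Next I'll measure.

```bash
python3 - <<'E'
from h import *
P=np.load('top0.npy')
def reg(u0,u1,v0,v1): return P[v0:v1,u0:u1].reshape(-1,3)
def show(n,a): print(n,len(a),a.mean(0).round(1),np.median(a,0).round(1),a.min(0).round(1),a.max(0).round(1))
print('counter',reg(230,260,200,260)[:,2].mean())
a=reg(285,365,170,235)
rim=a[(a[:,2]>88)&(a[:,2]<105)]; show('rim',rim)
(cx,cy),rad=cv2.minEnclosingCircle(rim[:,:2].astype(np.float32)); print(cx,cy,rad)
b=reg(405,465,195,250); show('lid',b[(b[:,2]>15)&(b[:,2]<45)]);k=b[(b[:,2]>42)];show('knob',k[k[:,2]>np.percentile(k[:,2],30)])
l=b[(b[:,2]>25)&(b[:,2]<45)]; print(cv2.minEnclosingCircle(l[:,:2].astype(np.float32)))
s=reg(175,225,170,285); s=s[s[:,2]>8]
rect=cv2.minAreaRect(s[:,:2].astype(np.float32)); print('scoop rect',rect)
h=reg(195,220,175,217); h=h[h[:,2]>25]; show('handle',h)
c,_,_=0,0,0
m=h.mean(0); w,v=np.linalg.eigh(np.cov((h-m)[:,:2].T)); ax=v[:,1]; ax*=-np.sign(ax[0]); print('axis',ax,np.degrees(np.arctan2(ax[1],ax[0])))
t=(h[:,:2]-m[:2])@ax; print('t',t.min(),t.max(),'mid',m[:2]+ax*(t.min()+t.max())/2)
ts=(s[:,:2]-m[:2])@ax; n=np.array([-ax[1],ax[0]]); tn=(s[:,:2]-m[:2])@n
print('scoop extents',ts.min(),ts.max()); f=ts>60; print(tn[f].min(),tn[f].max())
for n_,g in (('tin',(300,340,258,295)),('nozzle',(365,390,280,302)),('glass',(325,362,120,160)),('mac',(255,285,133,163)),('bowl',(415,470,85,135))):
  x=reg(*g); show(n_,x[x[:,2]>12])
E
```

```text
counter 3.282380954911157
rim 212 [576.4  -8.   93.2] [577.5  -6.9  93.6] [540.7 -44.2  88.1] [611.5  26.6  98.5]
576.1326293945312 -8.799886703491211 37.91693878173828
lid 1289 [ 521.4 -228.9   20. ] [ 521.2 -227.    19.8] [ 479.4 -274.5   15. ] [ 564.2 -185.7   44.7]
knob 108 [ 515.  -202.8  178.6] [ 520.8 -229.2   52.7] [ 466.4 -242.3   50.2] [ 533.1   -1.9 1100. ]
((519.8103637695312, -234.2255096435547), 36.47700881958008)
scoop rect ((464.81884765625, 168.6256866455078), (282.54791259765625, 191.1788787841797), 56.44914245605469)
handle 312 [579.2 232.4  53. ] [579.2 235.1  40.5] [466.4  -1.9  25.2] [ 618.5  249.5 1100. ]
axis [-0.62018151 -0.78445834] -128.32939052306926
t -27.166398523181655 253.768394703083 mid [508.91970387 143.50895884]
scoop extents -27.166398523181655 253.768394703083
-146.25784276830683 56.85373109702637
tin 467 [420.    8.6  88.1] [419.5   8.3  74.3] [396.5 -13.7  13.9] [ 466.4   31.9 1100. ]
nozzle 151 [ 385.2 -106.4   43.9] [ 384.2 -107.2   29. ] [ 369.3 -122.6   12.4] [ 466.4   -1.9 1100. ]
glass 655 [688.5 -47.5  62.3] [689.6 -47.5  58.8] [466.4 -74.7  12.2] [ 720.    -1.9 1100. ]
mac 343 [682.8 102.6  33.5] [685.2 103.4  21.1] [466.4  -1.9  13. ] [ 707.8  124.6 1100. ]
bowl 1062 [ 753.8 -255.5   34.3] [ 760.5 -261.3   26.3] [ 466.4 -296.3   12. ] [ 794.3   -1.9 1100. ]
```

```bash
python3 - <<'E'
from h import *
from scipy.optimize import least_squares
def circ(a): 
    o=least_squares(lambda p:np.hypot(a[:,0]-p[0],a[:,1]-p[1])-p[2],[*a[:,:2].mean(0),30],loss='soft_l1'); return o.x.round(1)
for n in('top','side'):
    P=np.load(n+'0.npy').reshape(-1,3); P=P[(P[:,2]<150)&(P[:,2]>-20)]
    def near(x,y,rr,z0,z1): return P[(np.hypot(P[:,0]-x,P[:,1]-y)<rr)&(P[:,2]>z0)&(P[:,2]<z1)]
    print(n,'counter',np.median(near(500,80,40,-20,20)[:,2]))
    print('rim',circ(near(576,-8,45,90,100)),'stand',circ(near(576,-8,60,4,12)))
    k=near(520,-229,25,48,62); print('knob top',len(k),k.mean(0),(k.min(0)+k.max(0))/2)
    l=near(520,-229,50,14,32); print('lid',(l.min(0)+l.max(0))/2)
    h=P[(P[:,0]>550)&(P[:,0]<650)&(P[:,1]>190)&(P[:,1]<270)&(P[:,2]>30)]
    m=h.mean(0); w,v=np.linalg.eigh(np.cov((h-m)[:,:2].T)); ax=v[:,1]; ax*=-np.sign(ax[0]); nn=np.array([-ax[1],ax[0]])
    s=near(500,230,150,8,60); s=s[(s[:,1]>180)]; t=(s[:,:2]-m[:2])@ax
    print('handle',len(h),m.round(1),'ang',np.degrees(np.arctan2(ax[1],ax[0])),'ext',t.min(),t.max())
    th=(h[:,:2]-m[:2])@nn; print('width',th.min(),th.max(), 'z',np.median(h[:,2]))
    for lo in range(-45,145,20):
        g=(t>lo)&(t<lo+20); q=(s[g,:2]-m[:2])@nn
        if g.sum(): print(lo,g.sum(),q.min().round(1),q.max().round(1),s[g,2].max().round(1))
    rec=cv2.minAreaRect(s[:,:2].astype(np.float32)); print('rect',rec)
E
```

```text
top counter -0.4667499594547735
rim [576.2  -8.9  33.3] stand [565.8  -7.8  41.2]
knob top 124 [ 521.82916959 -229.78215462   51.73553818] [ 521.15084518 -230.44042517   52.34052536]
lid [ 521.82130981 -230.10454965   22.40152601]
handle 265 [583.7 235.2  40.1] ang 170.48327027797575 ext -34.88003388753627 162.9115885443733
width -8.894565958571448 6.452654765692459 z 40.61965897442383
-45 40 -7.8 5.7 45.5
-25 82 -7.5 6.0 45.6
-5 83 -8.0 6.5 45.7
15 82 -8.9 6.1 47.2
35 120 -107.3 25.1 46.4
55 222 -26.9 25.7 39.9
75 221 -26.8 25.5 38.9
95 220 -28.0 26.1 42.2
115 120 -27.2 25.8 40.9
135 245 -27.2 25.5 40.4
rect ((512.7302856445312, 251.6733856201172), (179.36614990234375, 132.0955810546875), 23.38673210144043)
side counter 0.0338649642854989
rim [574.7  -8.5  33.3] stand [577.2 -11.9  51.5]
knob top 64 [ 519.54479873 -228.96191519   51.64887793] [ 519.90268681 -230.36846783   51.91893745]
lid [ 520.48639999 -231.01194845   23.00782582]
handle 199 [582.9 237.2  40.6] ang 169.74494329975315 ext -34.829660381349555 163.21086355919195
width -6.042595151927463 8.892234313228943 z 41.21236237487096
-45 28 -5.9 6.7 42.5
-25 62 -6.0 8.2 43.7
-5 65 -5.9 7.6 45.1
15 68 -5.7 8.9 44.6
35 250 -23.9 27.5 44.2
55 195 -24.0 28.3 37.6
75 210 -24.2 28.9 38.6
95 216 -23.4 28.9 38.3
115 134 -23.4 28.9 38.2
135 217 -22.6 30.1 37.9
rect ((519.473876953125, 246.63369750976562), (52.97213363647461, 197.9269561767578), 80.84199523925781)
```

```bash
J="python3 -m jog"
python3 -m jog '[[0.5,0.51,-0.563,0.077,0,0,0],[0.5,0.51,-0.563,0.077,0,0,0],[0.5,0.51,-0.563,0.077,0,0,0],[0.5,0.51,-0.563,0.077,0,0,0],[0.5,0.51,-0.563,0.077,0,0,0]]' 40
python3 -m jog '[[0.5,0.51,-0.563,0.077,0,0,0],[0.5,0.51,-0.563,0.077,0,0,0],[0.5,0.51,-0.563,0.077,0,0,0],[0.5,0.51,-0.563,0.077,0,0,0],[0.5,0.51,-0.563,0.077,0,0,0]]'
python3 -m jog '[[0.5,0.51,-0.563,0.077,0,0,0.128],[0.5,0.51,-0.563,0.077,0,0,0.128],[0.5,0.51,-0.563,0.077,0,0,0.128],[0.5,0.51,-0.563,0.077,0,0,0.128],[0.5,0.51,-0.563,0.077,0,0,0.128]]'
python3 -c "
from h import *
s=r.read_state();q=np.array(s['tcp_rot']);print(np.round(s['joint_positions'],2));print(R.from_quat(q[[1,2,3,0]]).as_matrix().round(3));print(rel([574.3,236.9,24]))"
```

```text
time: 0.72
tool_pos: [277.9, -292.7, 210.9]
tcp_rot: [-0.0, 0.994, 0.113, 0.0]
contact_force: [0.3, -0.0, 0.8]
gripper_width: 0.498
gripper_force: 0.0
time: 1.35
tool_pos: [426.0, -27.4, 180.4]
tcp_rot: [0.0, 0.994, 0.114, 0.0]
contact_force: [0.4, -0.9, 0.4]
gripper_width: 0.497
gripper_force: 0.0
time: 1.98
tool_pos: [568.3, 226.9, 150.5]
tcp_rot: [0.0, 0.996, -0.087, -0.0]
contact_force: [0.7, -0.4, -0.1]
gripper_width: 0.505
gripper_force: 0.0
[ 0.18  0.33  1.58 -0.    1.23  1.93]
[[ 0.985 -0.174 -0.   ]
 [-0.174 -0.985 -0.   ]
 [-0.     0.    -1.   ]]
[ 0.01055663 -0.027455    0.31611822]
```

```bash

python3 -m jog '[[0.5,0.002,-0.004,0.12,0,0,0],[0.5,0.002,-0.004,0.22,0,0,0],[0.5,0.002,-0.004,0.315,0,0,0],[0.5,0.002,-0.004,0.315,0,0,0],[0.5,0.002,-0.004,0.315,0,0,0]]'
python3 -m jog '[[0,0,0,0,0,0,0],[0,0,0,0,0,0,0],[0,0,0,0,0,0,0],[0,0,0,0,0,0,0]]' 60
python3 -c "
from h import *
p,d,c=snap('side');cv2.imwrite('pics/s1.png',cv2.resize(p[230:420,160:360,::-1],None,fx=3,fy=3))"
```

```text
time: 2.6
tool_pos: [569.8, 226.5, 26.6]
tcp_rot: [-0.0, 0.996, -0.088, 0.001]
contact_force: [0.3, 0.2, 0.6]
gripper_width: 0.501
gripper_force: 0.0
time: 3.1
tool_pos: [570.4, 226.8, 27.5]
tcp_rot: [-0.001, 0.996, -0.087, 0.002]
contact_force: [-0.5, 1.0, 6.6]
gripper_width: 0.15
gripper_force: 63.4
```

View pics/s1.png

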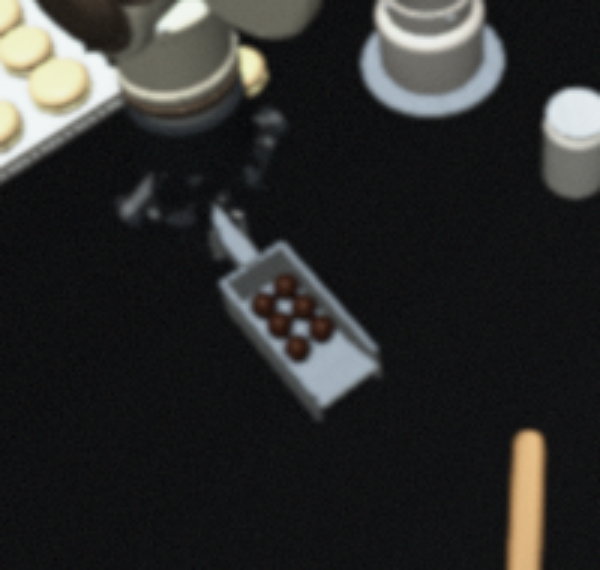

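The scoop is held by the handle at (235,235) with all six truffles still in the trough. The TCP sits about 2 mm ahead of the grip point. Now I'll lift.

```bash

python3 -m jog '[[0,0,0,-0.02,0,0,0],[0,0,0,-0.06,0,0,0],[0,0,0,-0.12,0,0,0],[0,0,0,-0.19,0,0,0],[0,0,0,-0.26,0,0,0]]' 90
python3 -m jog '[[0,0,0,-0.07,0,0,0],[0,0,0,-0.13,0,0,0],[0,0,0,-0.17,0,0,0],[0,0,0,-0.19,0,0,0],[0,0,0,-0.19,0,0,0]]'
python3 - <<'E'
from h import *
s=r.read_state(); print(s['tool_pos'])
p,d,c=snap('side');P=cloud(d,c).reshape(-1,3)
T=R.from_quat(np.array(s['tcp_rot'])[[1,2,3,0]]); t0=np.array(s['tool_pos'])
for n in('side','top'):
    p,d,c=snap(n);P=cloud(d,c).reshape(-1,3); Q=T.inv().apply(P-t0)  # tool frame
    m=(Q[:,0]>-175)&(Q[:,0]<-60)&(abs(Q[:,1])<50)&(abs(Q[:,2])<45)&(d.ravel()>0); q=Q[m]
    print(n,m.sum(),'front',np.percentile(q[:,0],[0,1]),'y',np.percentile(q[:,1],[1,99]),'z',np.percentile(q[:,2],[1,99]))
    for a in(-70,-100,-130,-150):
        g=q[abs(q[:,0]-a)<5]
        if len(g):print(a,'top z',np.percentile(g[:,2],3),'y',g[:,1].min(),g[:,1].max())
E
```

```text
time: 3.78
tool_pos: [568.8, 226.3, 130.9]
tcp_rot: [0.0, 0.996, -0.088, 0.0]
contact_force: [0.4, -0.3, -1.3]
gripper_width: 0.146
gripper_force: 88.0
time: 4.4
tool_pos: [568.9, 226.4, 205.3]
tcp_rot: [-0.0, 0.996, -0.088, 0.0]
contact_force: [0.4, 0.9, -1.6]
gripper_width: 0.141
gripper_force: 88.0
[568.87594767 226.35712739 205.30592842]
side 1602 front [-152.90484116 -151.85365269] y [-25.66893188  26.19079422] z [-8.97941831 27.54174855]
-70 top z -8.457186842912925 y -25.57529653810651 26.236300575222376
-100 top z -7.99264130889661 y -25.75787625972377 26.377679952767732
-130 top z -8.621742390172646 y -25.93354964901175 25.956380264786347
-150 top z -7.555089733232725 y -26.124330846501287 26.465449585780952
top 326 front [-123.42436692 -119.24854488] y [ 2.16906216 27.01745739] z [-8.51126753 28.71060724]
-70 top z -7.619039735269688 y 1.748367584837872 27.38256058140161
-100 top z -6.829847188821429 y 17.33467406183754 26.587703394519803
```

```bash

python3 -m jog '[[0,0.01,0.01,0,0,0,0],[0,0.03,0.03,0,0,0,0],[0,0.06,0.065,0.01,0,0,0],[0,0.1,0.107,0.016,0,0,0],[0,0.15,0.16,0.022,0,0,0]]'
python3 -m jog '[[0,0.05,0.053,0.007,0,0,0],[0,0.1,0.106,0.014,0,0,0],[0,0.15,0.16,0.02,0,0,0],[0,0.2,0.213,0.028,0,0,0],[0,0.25,0.265,0.035,0,0,0]]'
python3 -m jog '[[0,0.045,0.048,0.007,0,0,0],[0,0.08,0.085,0.012,0,0,0],[0,0.11,0.117,0.017,0,0,0],[0,0.13,0.138,0.02,0,0,0],[0,0.14,0.15,0.021,0,0,0]]'
cat > pour.py <<'E'
from h import *
import sys
# print rows (tool-frame, from current pose) for target tilts with the lip at L+up
s=r.read_state(); T=R.from_quat(np.array(s['tcp_rot'])[[1,2,3,0]]); t0=np.array(s['tool_pos'])
R0=R.from_matrix(np.array([[.985,-.174,0],[-.174,-.985,0],[0,0,-1]]))
back=float(sys.argv[1]); d=np.array([-.985,.174,0]); J=np.array([575.5,-8.7,95.])
print('now',t0.round(1),'q',np.round(s['joint_positions'],2),'lip',(t0+T.apply([-151,0,7.5])-J).round(1))
for a in sys.argv[2:]:
    th,up=map(float,a.split(','))
    Rt=R.from_rotvec(np.radians(th)*np.array([-.174,-.985,0]))*R0
    t=J-back*d+[0,0,up]-Rt.apply([-151,0,7.5])
    print(a,(T.inv().apply(t-t0)/400).round(3),((T.inv()*Rt).as_rotvec()/np.pi).round(4))
E
python3 pour.py 18 0,55 5,50 10,45 15,38 20,30 24,22 26,12 28,12 30,12 32,12 34,12
```

```text
time: 5.18
tool_pos: [617.6, 151.1, 196.0]
tcp_rot: [0.0, 0.996, -0.088, -0.0]
contact_force: [0.4, 0.5, -1.4]
gripper_width: 0.144
gripper_force: 88.0
time: 5.8
tool_pos: [697.5, 28.4, 181.8]
tcp_rot: [0.0, 0.996, -0.088, -0.0]
contact_force: [0.9, 0.1, -2.1]
gripper_width: 0.145
gripper_force: 88.0
time: 6.42
tool_pos: [741.6, -38.5, 173.7]
tcp_rot: [-0.0, 0.996, -0.088, -0.0]
contact_force: [-0.4, 0.8, -1.8]
gripper_width: 0.143
gripper_force: 88.0
now [741.6 -38.5 173.7] q [-0.21  0.64  1.11  0.    1.39  1.53] lip [17.5 -3.4 71.2]
0,55 [ 0.001 -0.001  0.04 ] [-0.      0.0001 -0.0003]
5,50 [-0.003 -0.001  0.02 ] [-0.      0.0279 -0.0003]
10,45 [-0.008 -0.001  0.   ] [-0.      0.0557 -0.0003]
15,38 [-0.017 -0.001 -0.014] [-0.      0.0835 -0.0003]
20,30 [-0.029 -0.001 -0.025] [ 0.      0.1112 -0.0003]
24,22 [-0.04  -0.001 -0.029] [ 0.      0.1335 -0.0003]
26,12 [-0.046 -0.001 -0.016] [ 0.      0.1446 -0.0003]
28,12 [-0.052 -0.001 -0.027] [ 0.      0.1557 -0.0003]
30,12 [-0.059 -0.001 -0.038] [ 0.      0.1668 -0.0003]
32,12 [-0.067 -0.001 -0.049] [ 0.      0.1779 -0.0003]
34,12 [-0.075 -0.001 -0.06 ] [ 0.      0.189  -0.0003]
```

```bash

python3 -m jog '[[0,-0.001,-0.001,0.03,0,0.014,0],[0,-0.003,-0.001,0.02,0,0.028,0],[0,-0.008,-0.001,0,0,0.0557,0],[0,-0.017,-0.001,-0.014,0,0.0835,0],[0,-0.029,-0.001,-0.025,0,0.1112,0]]'
python3 pour.py 18 22,25 24,20 26,16 27,12 28,12 30,12 32,12 34,12 36,12
```

```text
time: 7.05
tool_pos: [730.0, -34.8, 184.9]
tcp_rot: [0.015, 0.981, -0.086, 0.175]
contact_force: [-0.1, 0.0, -2.5]
gripper_width: 0.143
gripper_force: 88.1
now [730.  -34.8 184.9] q [-0.22  0.36  1.51  0.02  0.92  1.52] lip [17.5 -2.  30.7]
22,25 [-0.005  0.003  0.002] [-0.      0.01    0.0001]
24,20 [-0.01   0.003  0.   ] [-0.      0.0211  0.0001]
26,16 [-0.016  0.003 -0.003] [-0.      0.0322  0.0001]
27,12 [-0.02   0.003 -0.   ] [-0.0001  0.0378  0.0001]
28,12 [-0.021  0.003 -0.007] [-0.0001  0.0433  0.0001]
30,12 [-0.024  0.003 -0.02 ] [-0.0001  0.0544  0.0001]
32,12 [-0.027  0.003 -0.033] [-0.0001  0.0655  0.0001]
34,12 [-0.031  0.003 -0.045] [-0.0001  0.0766  0.0001]
36,12 [-0.035  0.003 -0.058] [-0.0001  0.0878  0.0001]
```

```bash

python3 -m jog '[[0,-0.005,0.003,0.002,0,0.01,0],[0,-0.01,0.003,0,0,0.021,0],[0,-0.016,0.003,-0.003,0,0.032,0],[0,-0.02,0.003,0,0,0.038,0],[0,-0.02,0.003,0,0,0.038,0]]'
python3 pour.py 18 27,12 28,12 29,12 30,12 31,12 32,12 33,12 34,12 35,12 36,12 37,12
python3 -c "
from h import *
p,d,c=snap('side');cv2.imwrite('pics/s2.png',cv2.resize(p[150:300,220:400,::-1],None,fx=4,fy=4))"
```

```text
time: 7.68
tool_pos: [722.9, -35.0, 182.2]
tcp_rot: [0.02, 0.969, -0.085, 0.232]
contact_force: [1.9, 0.2, -0.2]
gripper_width: 0.145
gripper_force: 88.2
now [722.9 -35.  182.2] q [-0.22  0.29  1.64  0.03  0.75  1.5 ] lip [18.2 -3.5 12. ]
27,12 [-0.001 -0.001 -0.001] [ 0.      0.0003 -0.0001]
28,12 [-0.002 -0.001 -0.007] [ 0.      0.0059 -0.0001]
29,12 [-0.002 -0.001 -0.014] [ 0.      0.0114 -0.0001]
30,12 [-0.003 -0.001 -0.021] [ 0.      0.017  -0.0001]
31,12 [-0.003 -0.001 -0.027] [ 0.      0.0225 -0.0001]
32,12 [-0.004 -0.001 -0.034] [ 0.      0.0281 -0.0001]
33,12 [-0.005 -0.001 -0.04 ] [ 0.      0.0336 -0.0001]
34,12 [-0.006 -0.001 -0.047] [ 0.      0.0392 -0.0001]
35,12 [-0.008 -0.001 -0.053] [ 0.      0.0448 -0.0001]
36,12 [-0.009 -0.001 -0.06 ] [ 0.      0.0503 -0.0001]
37,12 [-0.01  -0.001 -0.066] [ 0.      0.0559 -0.0001]
```

View pics/s2.png

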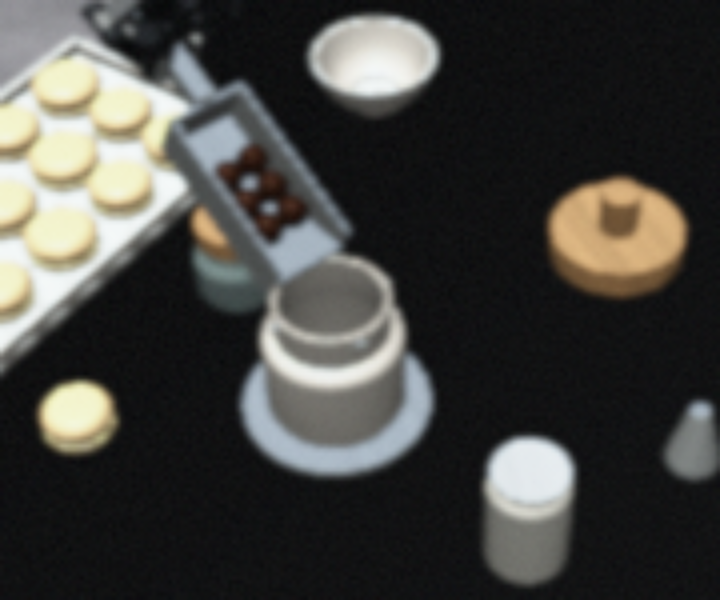

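The lip, around (280,285)–(350,235), overhangs the back of the mouth, and all six truffles are still in the trough. I'll tilt slowly from here.

```bash

python3 -m jog '[[0,-0.002,-0.001,-0.007,0,0.006,0],[0,-0.002,-0.001,-0.014,0,0.0114,0],[0,-0.003,-0.001,-0.021,0,0.017,0],[0,-0.003,-0.001,-0.027,0,0.0225,0],[0,-0.004,-0.001,-0.034,0,0.028,0]]'
python3 -m jog '[[0,-0.001,0,-0.006,0,0.0056,0],[0,-0.002,0,-0.012,0,0.011,0],[0,-0.003,0,-0.018,0,0.0167,0],[0,-0.003,0,-0.018,0,0.0167,0],[0,-0.003,0,-0.018,0,0.0167,0]]'
python3 pour.py 17 35,12 36,12 37,12 38,12 39,12 40,12 41,12 42,12 43,12 44,12 45,12
python3 -c "
from h import *
p,d,c=snap('side');cv2.imwrite('pics/s3.png',cv2.resize(p[150:300,220:400,::-1],None,fx=4,fy=4))"
```

```text
time: 8.35
tool_pos: [714.7, -33.5, 192.5]
tcp_rot: [0.024, 0.958, -0.084, 0.274]
contact_force: [1.7, -0.9, -1.6]
gripper_width: 0.144
gripper_force: 88.0
time: 8.98
tool_pos: [710.2, -32.6, 197.9]
tcp_rot: [0.026, 0.95, -0.084, 0.298]
contact_force: [0.8, -1.2, -1.2]
gripper_width: 0.148
gripper_force: 88.1
now [710.2 -32.6 197.9] q [-0.23  0.18  1.78  0.06  0.58  1.48] lip [16.9 -3.  10.5]
35,12 [ 0.002 -0.    -0.004] [ 0.0001  0.0008 -0.0002]
36,12 [ 0.001 -0.    -0.011] [ 0.0001  0.0064 -0.0002]
37,12 [ 0.001 -0.    -0.017] [ 0.0001  0.0119 -0.0001]
38,12 [ 0.    -0.    -0.024] [ 0.0001  0.0175 -0.0001]
39,12 [-0.    -0.    -0.031] [ 0.0001  0.023  -0.0001]
40,12 [-0.001 -0.    -0.037] [ 0.0001  0.0286 -0.0001]
41,12 [-0.002 -0.    -0.044] [ 0.0001  0.0341 -0.0001]
42,12 [-0.003 -0.    -0.05 ] [ 0.0001  0.0397 -0.0001]
43,12 [-0.005 -0.    -0.057] [ 0.0001  0.0453 -0.0001]
44,12 [-0.006 -0.    -0.063] [ 0.0001  0.0508 -0.0001]
45,12 [-0.007 -0.    -0.07 ] [ 0.0001  0.0564 -0.0001]
```

View pics/s3.png

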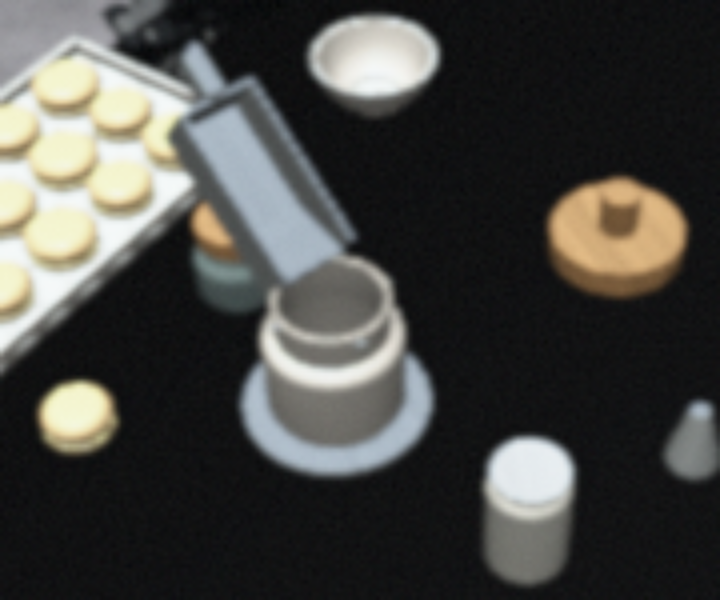

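```bash
python3 pour.py 30 35,30 28,50 19,70 10,85 0,90
```

```text
now [710.2 -32.6 197.9] q [-0.23  0.18  1.78  0.06  0.58  1.48] lip [16.9 -3.  10.4]
35,30 [ 0.054 -0.    -0.023] [ 0.0001  0.0008 -0.0002]
28,50 [ 0.082 -0.    -0.018] [ 0.     -0.0381 -0.0002]
19,70 [ 0.102 -0.     0.   ] [ 0.     -0.0881 -0.0002]
10,85 [ 0.106 -0.     0.026] [ 0.     -0.1381 -0.0002]
0,90 [ 0.083 -0.     0.074] [ 0.     -0.1937 -0.0002]
```

```bash

python3 -m jog '[[0,0.054,0,-0.023,0,0.0008,0],[0,0.082,0,-0.018,0,-0.038,0],[0,0.102,0,0,0,-0.088,0],[0,0.106,0,0.026,0,-0.138,0],[0,0.083,0,0.074,0,-0.1937,0]]'
python3 -m jog '[[0,0,0,0,0,0,0],[0,-0.08,-0.08,0,0,0,0],[0,-0.18,-0.18,0,0,0,0],[0,-0.28,-0.28,0,0,0,0],[0,-0.38,-0.385,0,0,0,0]]'
python3 - <<'E'
from h import *
s=r.read_state(); print(np.array(s['tool_pos']).round(1),np.round(s['tcp_rot'],4),rel([570.4,226.8,27]))
p,d,c=snap('top');cv2.imwrite('pics/t4.png',cv2.resize(p[90:330,240:480,::-1],None,fx=2.5,fy=2.5))
E
```

```text
time: 9.65
tool_pos: [755.0, -40.3, 195.2]
tcp_rot: [-0.0, 0.996, -0.088, -0.0]
contact_force: [1.5, -0.9, -0.1]
gripper_width: 0.146
gripper_force: 88.1
time: 10.28
tool_pos: [629.4, 139.4, 194.5]
tcp_rot: [-0.001, 0.996, -0.088, 0.002]
contact_force: [1.1, 0.7, -1.4]
gripper_width: 0.147
gripper_force: 88.2
[629.4 139.4 194.5] [-5.000e-04  9.961e-01 -8.770e-02  2.400e-03] [-0.18530273 -0.18876633  0.41812728]
```

View pics/t4.png

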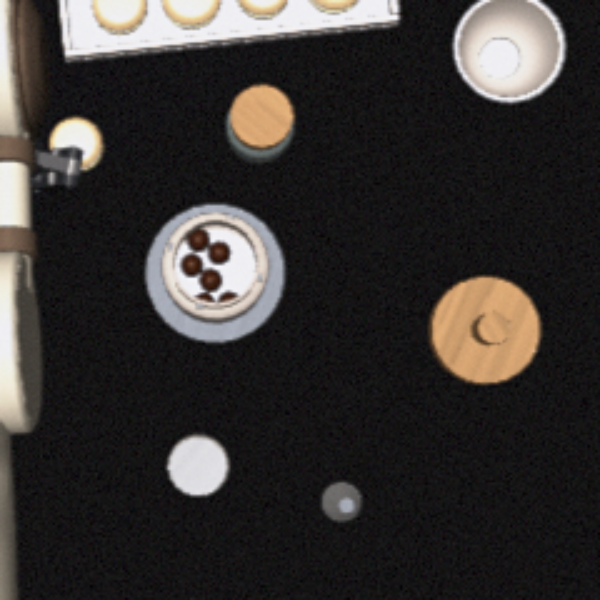

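The jar at (215,270) holds all six truffles: four fully visible and two half hidden at the lower wall. The bystanders haven't moved. Now I'll put the scoop back.

```bash

python3 -m jog '[[0,-0.08,-0.08,0.06,0,0,0],[0,-0.14,-0.14,0.14,0,0,0],[0,-0.17,-0.175,0.22,0,0,0],[0,-0.18,-0.185,0.29,0,0,0],[0,-0.18,-0.185,0.34,0,0,0]]'
python3 -m jog '[[0,0,0,0.03,0,0,0],[0,0,0,0.045,0,0,0],[0,0,0,0.045,0,0,0]]'
python3 -c "
from h import *
s=r.read_state(); print(rel([570.4,226.8,27]),s['tool_pos'],s['contact_force'])"
```

```text
time: 10.95
tool_pos: [572.3, 223.6, 56.7]
tcp_rot: [-0.0, 0.996, -0.087, 0.001]
contact_force: [0.6, -0.1, -0.3]
gripper_width: 0.146
gripper_force: 88.2
time: 11.32
tool_pos: [573.6, 222.9, 39.0]
tcp_rot: [-0.0, 0.996, -0.088, 0.001]
contact_force: [1.2, -0.8, -0.2]
gripper_width: 0.144
gripper_force: 88.1
[-0.00959933 -0.00813893  0.03003892] [573.59504932 222.92274063  39.01976165] [ 1.21498412 -0.79207256 -0.18065867]
```

```bash

python3 -m jog '[[0,0,0,0.015,0,0,0],[0,0,0,0.025,0,0,0],[0,0,0,0.03,0,0,0],[0,0,0,0.03,0,0,0]]' 25
python3 -m jog '[[0.4,0,0,0,0,0,0],[0.4,0,0,0,0,0,0],[0.4,0,0,0,0,0,0]]'
python3 -m jog '[[0.4,0,0,-0.05,0,0,0],[0.4,0,0,-0.15,0,0,0],[0.4,0,0,-0.28,0,0,0],[0.4,0,0,-0.4,0,0,0],[0.4,0,0,-0.45,0,0,0]]'
python3 - <<'E'
from h import *
s=r.read_state(); print(s['tool_pos'],np.round(s['joint_positions'],2),rel([520.5,-230,200]))
p,d,c=snap('side');P=cloud(d,c).reshape(-1,3);P=P[(P[:,2]>8)&(P[:,2]<60)&(P[:,1]>180)&(P[:,0]>380)&(P[:,0]<590)&(P[:,1]<280)]
q=P[P[:,0]<530]; print(len(q),np.percentile(q[:,2],[1,50,90,97]))
for lo in(420,450,480,510,540,560): g=P[abs(P[:,0]-lo)<6]; print(lo,len(g),g[:,2].max() if len(g) else 0)
cv2.imwrite('pics/s5.png',cv2.resize(p[220:420,160:360,::-1],None,fx=3,fy=3))
E
```

```text
time: 11.82
tool_pos: [573.3, 223.2, 27.5]
tcp_rot: [0.0, 0.996, -0.087, 0.0]
contact_force: [-1.3, -1.9, 4.0]
gripper_width: 0.146
gripper_force: 89.1
time: 12.2
tool_pos: [573.1, 223.2, 26.6]
tcp_rot: [0.0, 0.996, -0.088, 0.0]
contact_force: [-0.3, -0.5, 0.4]
gripper_width: 0.399
gripper_force: 0.0
time: 12.82
tool_pos: [574.9, 223.6, 212.0]
tcp_rot: [-0.001, 0.996, -0.087, 0.004]
contact_force: [0.6, -0.2, -0.3]
gripper_width: 0.401
gripper_force: 0.0
[574.85373344 223.6232779  212.0232931 ] [ 0.18  0.28  1.51 -0.    1.34  1.92] [0.0636734  1.14045755 0.02753728]
712 [ 8.33183312 20.73539577 36.30600895 37.49717202]
420 56 37.689490176175354
450 93 39.12308457792949
480 55 37.861196706561145
510 52 37.29990318274645
540 89 44.68881669947427
560 38 44.41652531780505
```

View pics/s5.png

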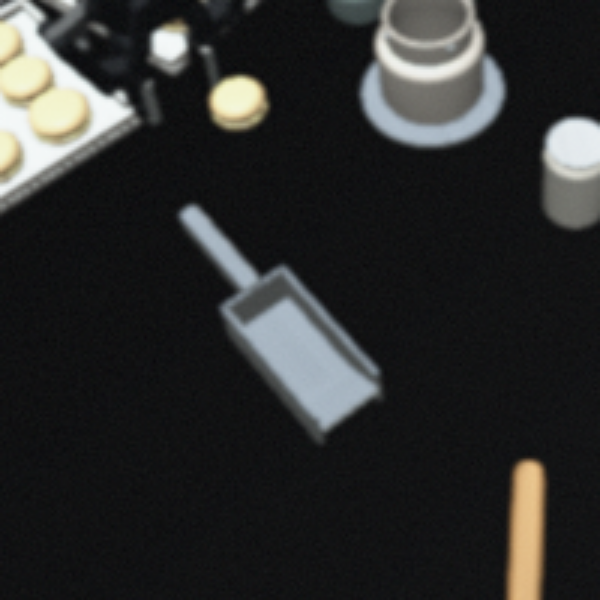

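The scoop stands level and empty on the counter, with its handle at (190,215) and its lip at (350,410). Next is the lid.

```bash

python3 -m jog '[[0.5,0.015,0.1,0,0,0,0],[0.5,0.021,0.22,0,0,0,0],[0.5,0.04,0.36,0,0,0,0],[0.5,0.04,0.5,0.01,0,0,0],[0.5,0.04,0.64,0.03,0,0,0]]' 100
python3 -m jog '[[0.5,0.01,0.14,0.03,0,0,0],[0.5,0.018,0.27,0.07,0,0,0],[0.5,0.02,0.4,0.12,0,0,0],[0.5,0.023,0.48,0.16,0,0,0],[0.5,0.023,0.5,0.18,0,0,0]]'
python3 -m jog '[[0.5,0,0,0,0,0,0]]'
python3 - <<'E'
from h import *
s=r.read_state(); print(np.round(s['joint_positions'],2),rel([520.5,-230,36]))
E
```

```text
time: 13.5
tool_pos: [543.0, -33.2, 193.3]
tcp_rot: [-0.0, 0.996, -0.088, -0.0]
contact_force: [0.6, -0.9, -0.0]
gripper_width: 0.501
gripper_force: 0.0
time: 14.12
tool_pos: [516.6, -231.0, 120.3]
tcp_rot: [-0.001, 0.996, -0.089, -0.001]
contact_force: [0.3, 1.8, -0.6]
gripper_width: 0.502
gripper_force: 0.0
time: 14.25
tool_pos: [517.5, -229.3, 121.3]
tcp_rot: [-0.001, 0.996, -0.088, -0.001]
contact_force: [0.4, 0.3, 0.2]
gripper_width: 0.499
gripper_force: 0.0
[-0.63  0.26  1.73  0.    1.15  1.12] [0.00816309 0.00079104 0.21319156]
```

```bash

python3 -m jog '[[0.5,0.007,0.001,0.06,0,0,0],[0.5,0.007,0.001,0.13,0,0,0],[0.5,0.007,0.001,0.18,0,0,0],[0.5,0.007,0.001,0.21,0,0,0],[0.5,0.007,0.001,0.21,0,0,0]]'
python3 -m jog '[[0,0,0,0,0,0,0],[0,0,0,0,0,0,0],[0,0,0,0,0,0,0],[0,0,0,0,0,0,0],[0,0,0,0,0,0,0]]' 100
python3 -m jog '[[0,0,0,-0.02,0,0,0],[0,0,0,-0.08,0,0,0],[0,0,0,-0.18,0,0,0],[0,0,0,-0.28,0,0,0],[0,0,0,-0.3,0,0,0]]'
python3 -m jog '[[0,0,0,0,0,0,0],[0,0,0,0,0,0,0]]'
python3 - <<'E'
from h import *
s=r.read_state(); T=R.from_quat(np.array(s['tcp_rot'])[[1,2,3,0]]); t0=np.array(s['tool_pos'])
for n in('side','top'):
    p,d,c=snap(n);P=cloud(d,c).reshape(-1,3)
    Q=P-t0; m=(np.hypot(Q[:,0],Q[:,1])<60)&(Q[:,2]<-3)&(Q[:,2]>-45)&(d.ravel()>0); q=Q[m]
    top=q[(q[:,2]>-22)]
    print(n,m.sum(),'z',np.percentile(q[:,2],[1,50,90,99]),'xy mid',(np.percentile(q,1,axis=0)+np.percentile(q,99,axis=0))/2,np.ptp(q,axis=0))
    f=q[(q[:,2]>-26)&(q[:,2]<-8)&(np.hypot(q[:,0],q[:,1])>18)]
    if len(f)>20: A=np.c_[f[:,:2],np.ones(len(f))]; print('plane',np.linalg.lstsq(A,f[:,2],rcond=None)[0])
    cv2.imwrite(f'pics/{n}6.png',cv2.resize(p[130:290,300:500,::-1],None,fx=3.5,fy=3.5))
print(rel([575.5,-8.7,170]))
E
```

```text
time: 14.88
tool_pos: [520.8, -230.5, 38.1]
tcp_rot: [-0.0, 0.996, -0.087, -0.0]
contact_force: [0.1, -0.0, -0.4]
gripper_width: 0.502
gripper_force: 0.0
time: 15.5
tool_pos: [522.0, -231.7, 40.1]
tcp_rot: [0.001, 0.996, -0.088, 0.001]
contact_force: [-0.2, 1.0, 5.7]
gripper_width: 0.27
gripper_force: 98.1
time: 16.12
tool_pos: [522.6, -232.3, 162.2]
tcp_rot: [0.002, 0.996, -0.088, 0.003]
contact_force: [1.0, 0.3, -1.8]
gripper_width: 0.268
gripper_force: 98.1
time: 16.38
tool_pos: [519.8, -230.3, 156.5]
tcp_rot: [-0.001, 0.996, -0.088, -0.001]
contact_force: [-0.1, -0.2, -1.3]
gripper_width: 0.27
gripper_force: 98.1
side 719 z [-39.69406182 -20.21358388 -17.57567643  -4.51047687] xy mid [ -2.49764749   1.82504097 -22.10226934] [89.87298467 87.4386077  38.49710456]
plane [ 6.59453978e-03 -1.02669901e-02 -1.98593504e+01]
top 403 z [-38.46919416 -20.71611652 -18.17518478 -15.40077452] xy mid [  0.59996378   9.57383846 -26.93498434] [85.00012836 71.63241248 38.18160158]
plane [ 2.14017978e-03  1.06327110e-03 -2.05096648e+01]
[ 0.03970652 -0.57002016 -0.03232991]
```

View pics/side6.png

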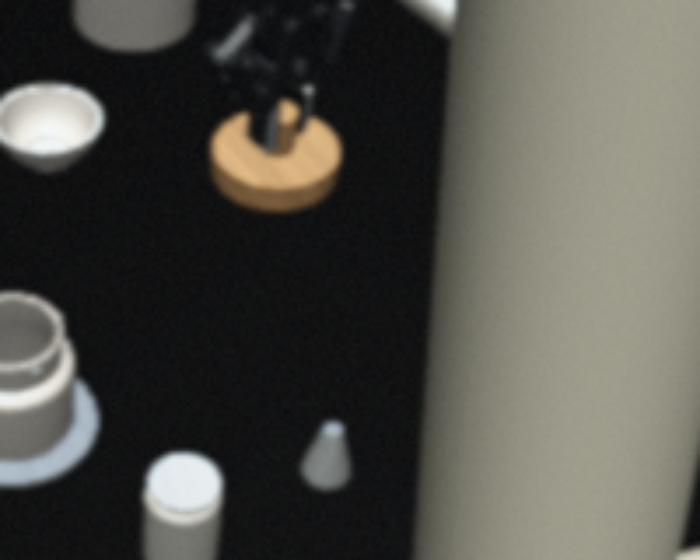

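The lid hangs level in the fingers, its centre at (277,160), with its top face 20 mm below the TCP. I'll carry it over the jar and measure its offset there.

```bash

python3 -m jog '[[0,0.003,-0.04,-0.01,0,0,0],[0,0.01,-0.13,-0.03,0,0,0],[0,0.018,-0.24,-0.033,0,0,0],[0,0.026,-0.36,-0.033,0,0,0],[0,0.034,-0.46,-0.033,0,0,0]]'
python3 -m jog '[[0,0.004,-0.06,0,0,0,0],[0,0.006,-0.1,0,0,0,0],[0,0.006,-0.11,0,0,0,0],[0,0.006,-0.11,0,0,0,0],[0,0.006,-0.11,0,0,0,0]]'
cat > lid.py <<'E'
from h import *
from scipy.optimize import least_squares
s=r.read_state(); t0=np.array(s['tool_pos']); T=R.from_quat(np.array(s['tcp_rot'])[[1,2,3,0]])
print(t0.round(1),T.as_matrix()[:,2].round(4),np.round(s['contact_force'],1))
J=np.array([575.5,-8.7])
for n in('side','top'):
    p,d,c=snap(n);P=cloud(d,c); 
    z=P[:,:,2]-t0[2]; rr=np.hypot(P[:,:,0]-t0[0],P[:,:,1]-t0[1]); hsv=cv2.cvtColor(p,cv2.COLOR_RGB2HSV)
    m=(rr<55)&(d>0)&(abs(z+20)<4)&(hsv[:,:,1]>70); q=P[m]
    # rim of the visible disc: farthest point per bearing, radius 44 known
    c0=q[:,:2].mean(0)
    for _ in range(3):
        a=np.degrees(np.arctan2(*(q[:,:2]-c0).T[::-1]))//8; rad=np.hypot(*(q[:,:2]-c0).T)
        e=np.array([q[np.where(a==k)[0][np.argmax(rad[a==k])],:2] for k in np.unique(a) if rad[a==k].max()>38])
        c0=least_squares(lambda x:np.hypot(*(e-x).T)-43.5,c0,loss='soft_l1').x
    print(n,m.sum(),len(e),'lid centre',c0.round(1),'minus tcp',(c0-t0[:2]).round(1),'z',np.median(q[:,2]))
    # jar body/stand still visible
    st=P[(d>0)&(abs(P[:,:,2]-6)<4)&(np.hypot(P[:,:,0]-J[0],P[:,:,1]-J[1])<62)&(hsv[:,:,2]>70)]
    if len(st)>30: print('stand',cv2.minEnclosingCircle(st[:,:2].astype(np.float32)))
E
python3 lid.py
```

```text
time: 17.1
tool_pos: [566.6, -49.4, 171.9]
tcp_rot: [-0.0, 0.996, -0.087, 0.0]
contact_force: [0.1, -0.1, -1.6]
gripper_width: 0.271
gripper_force: 98.3
time: 17.73
tool_pos: [576.4, -10.2, 171.9]
tcp_rot: [0.0, 0.996, -0.088, 0.0]
contact_force: [1.0, 0.1, -1.8]
gripper_width: 0.267
gripper_force: 98.3
[576.4 -10.2 171.9] [ 5.e-04 -3.e-04 -1.e+00] [ 1.   0.1 -1.8]
side 610 37 lid centre [574.7 -10.8] minus tcp [-1.7 -0.6] z 151.81933384343614
stand ((576.7337036132812, -9.594117164611816), 60.5335693359375)
top 440 6 lid centre [549.9  -6. ] minus tcp [-26.5   4.2] z 151.50889528639897
stand ((569.732421875, -5.766986846923828), 57.23715591430664)
```

```bash

python3 -m jog '[[0,0.001,-0.005,0.03,0,0,0],[0,0.001,-0.005,0.06,0,0,0],[0,0.001,-0.005,0.08,0,0,0],[0,0.001,-0.005,0.08,0,0,0],[0,0.001,-0.005,0.08,0,0,0]]' 120
python3 lid.py
python3 -m jog '[[0,0,0,0.005,0,0,0],[0,0,0,0.01,0,0,0],[0,0,0,0.015,0,0,0],[0,0,0,0.015,0,0,0]]'
```

```text
time: 18.45
tool_pos: [577.5, -7.5, 140.2]
tcp_rot: [0.0, 0.996, -0.088, 0.001]
contact_force: [0.3, 0.2, -1.9]
gripper_width: 0.263
gripper_force: 117.8
[577.5  -7.5 140.2] [ 1.1e-03 -2.0e-04 -1.0e+00] [ 0.3  0.2 -1.9]
side 582 36 lid centre [575.8  -8.1] minus tcp [-1.7 -0.6] z 120.1694263438672
stand ((576.4668579101562, -9.521256446838379), 60.296024322509766)
top 402 6 lid centre [550.3  -2.5] minus tcp [-27.2   5. ] z 119.79177306108033
stand ((569.5502319335938, -5.846916198730469), 56.28250503540039)
time: 19.05
tool_pos: [577.1, -7.4, 133.6]
tcp_rot: [-0.0, 0.996, -0.088, 0.0]
contact_force: [-0.1, -0.6, -0.9]
gripper_width: 0.261
gripper_force: 117.8
```

```bash

python3 -m jog '[[0,-0.001,0.001,0.004,0,0,0],[0,-0.001,0.001,0.008,0,0,0],[0,-0.001,0.001,0.008,0,0,0]]'
python3 -m jog '[[0,0,0,0.004,0,0,0],[0,0,0,0.006,0,0,0],[0,0,0,0.006,0,0,0]]'
```

```text
time: 19.42
tool_pos: [576.7, -7.8, 130.5]
tcp_rot: [-0.0, 0.996, -0.088, 0.0]
contact_force: [0.7, 0.2, -2.4]
gripper_width: 0.264
gripper_force: 117.8
time: 19.8
tool_pos: [576.9, -8.0, 128.6]
tcp_rot: [0.0, 0.996, -0.088, 0.0]
contact_force: [0.1, -0.7, 1.8]
gripper_width: 0.266
gripper_force: 118.8
```

The skirt is around the neck with no side load, and the bead has reached the nubs at z≈129. I'll press in small steps.

```bash

python3 -m jog '[[0,0,0,0.003,0,0,0],[0,0,0,0.005,0,0,0],[0,0,0,0.005,0,0,0]]'
python3 -m jog '[[0,0,0,0.003,0,0,0],[0,0,0,0.005,0,0,0],[0,0,0,0.005,0,0,0]]'
```

```text
time: 20.18
tool_pos: [577.7, -8.1, 127.8]
tcp_rot: [0.0, 0.996, -0.088, 0.001]
contact_force: [-2.4, -1.7, 7.3]
gripper_width: 0.261
gripper_force: 119.1
time: 20.55
tool_pos: [578.1, -8.2, 126.8]
tcp_rot: [0.0, 0.996, -0.088, 0.002]
contact_force: [-2.8, -1.2, 11.0]
gripper_width: 0.267
gripper_force: 119.7
```

```bash

python3 -m jog '[[0,0,0,0.003,0,0,0],[0,0,0,0.005,0,0,0],[0,0,0,0.005,0,0,0]]'
python3 -m jog '[[0,0,0,0.003,0,0,0],[0,0,0,0.005,0,0,0],[0,0,0,0.005,0,0,0]]'
```

```text
time: 20.92
tool_pos: [576.3, -7.8, 121.1]
tcp_rot: [0.0, 0.996, -0.088, -0.0]
contact_force: [1.7, -1.7, -5.2]
gripper_width: 0.261
gripper_force: 118.3
time: 21.3
tool_pos: [576.9, -7.7, 120.3]
tcp_rot: [-0.0, 0.996, -0.088, 0.0]
contact_force: [0.1, -0.2, -1.2]
gripper_width: 0.261
gripper_force: 118.4
```

It clicked (the push peaked above 11 N, then dropped). I'll carry on until it seats.

```bash

python3 -m jog '[[0,0,0,0.003,0,0,0],[0,0,0,0.005,0,0,0],[0,0,0,0.005,0,0,0]]'
python3 -m jog '[[0,0,0,0.002,0,0,0],[0,0,0,0.003,0,0,0],[0,0,0,0.003,0,0,0]]'
```

```text
time: 21.68
tool_pos: [577.1, -7.7, 119.2]
tcp_rot: [0.0, 0.996, -0.087, 0.001]
contact_force: [-3.0, 0.5, 4.8]
gripper_width: 0.263
gripper_force: 118.7
time: 22.05
tool_pos: [577.1, -7.7, 119.2]
tcp_rot: [0.0, 0.996, -0.087, 0.001]
contact_force: [-6.5, 0.2, 12.8]
gripper_width: 0.259
gripper_force: 119.4
```

```bash

python3 -m jog '[[0,0,0,0,0,0,0],[0,0,0,0,0,0,0],[0,0,0,0,0,0,0],[0,0,0,0,0,0,0]]'
python3 - <<'E'
from h import *
F=[]
for i in range(3):
    p,d,c=snap('side'); F.append(r.read_state()['contact_force'])
print(np.round(F,1))
cv2.imwrite('pics/s7.png',cv2.resize(p[150:420,160:460,::-1],None,fx=2.2,fy=2.2))
E
```

```text
time: 22.55
tool_pos: [577.1, -7.7, 119.1]
tcp_rot: [0.0, 0.996, -0.087, 0.001]
contact_force: [-6.9, 0.7, 11.7]
gripper_width: 0.262
gripper_force: 119.4
[[-7.1  1.5 11.8]
 [-6.8  0.9 11.9]
 [-7.   1.  12. ]]
```

View pics/s7.png

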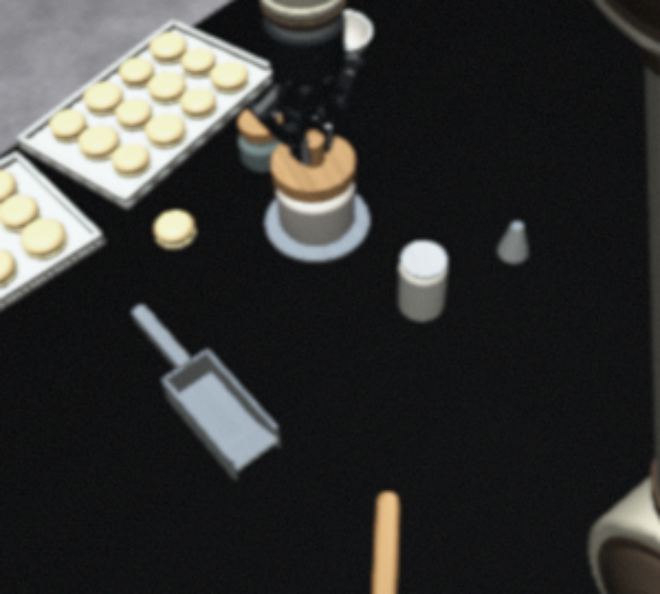

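The lid at (313,170) sits level and home on the jar, the scoop is upright at (210,400), and the bystanders are undisturbed. The push is steady at about 12 N, so I'm handing in.

```bash
python3 -c "
from bench import r
print(r.finish_job())"
```

```text
the job is handed in; nothing more can be done
None
```

I handed the job in at about 23 s: all six truffles are in the jar, the scoop stands upright and empty on the counter, and the lid clicked and is fully home with the gripper still pushing down at about 12 N.

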